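# Wind down the screw jack and pin its crank

### The arm

A 7-joint arm with a two-finger parallel gripper is mounted at the origin on the work surface. World frame = base frame: x ahead of the robot, y to its left, z up, the work surface at z = 0. Lengths are in m, angles in rad, forces in N, time in s.
With the tool pointing down it reaches from about 0.425 to 0.875 m from the base axis. Payload 8.4 kg.
Tool frame: the origin (TCP) lies at the very end of the fingers, on their centre line; the grasp point (between the pads) lies 19 mm behind it; z points along the fingers, y is the line along which they close (so a half turn about z gives the same grasp; the last joint's range is limited). The gripper opens to 85 mm and grips with 20 to 120 N. Pads are 22 mm wide; open, the fingers measure 114 mm over their backs; the gripper's body (76 mm by 85 mm) begins 54 mm behind the grasp point. The pads swing forward as they close: fully open they stand 13 mm farther back than shut.
Start: joints at [-1.43, 0.333, 0.04, 1.465, -0.013, 1.343, -0.059], TCP at [0.154, 0.631, 0.231] pointing down, gripper open.
Joint ranges: [-2.58, 2.58], [-0.38, 2.09], [-1.3, 1.39], [0.25, 2.4], [-1.5, 4.64], [0.08, 2.09], [-2.65, 2.65]. Speed limits (rad/s): [2.22, 2.22, 2.79, 2.79, 3.14, 3.14, 3.14].

### API

Orientations are given as a rotation vector (axis times angle).
In Python, from rig import * gives the robot as it stands.
- The arm moves only by the shell command python3 -m crank 'ROWS' [FORCE]. ROWS is JSON, a list of rows, each an object of numbers: "wx", "wy", "wz": the turn, a rotation vector about the tool's x, y, z in units of 6 degrees (1.0 is 6 degrees); "dx", "dy", "dz": the shift along the tool's x, y, z in cm; "grip": the finger opening in cm, from 0 to 8.54. In form: [{"wx": .., "wy": .., "wz": .., "dx": .., "dy": .., "dz": .., "grip": ..}, ...]. A call has exactly 5 rows; each row shifts and turns the commanded pose from where the row before left it, along the tool's axes as they then stand; what a row does not reach is not made up. A row lasts 1/10 s, in which the tool goes at most 50 mm and 8.59 degrees, less where a joint would pass 70% of its speed; a pose out of reach is approached as far as the arm can. A call with a gripper value outside its range is refused whole. The fingers move at their own pace and stop on an object; FORCE is the grip in N (left out, the last holds). Time passes only in rows, so rows that do not move let the fingers close, or fill a call up. It gives the time, the measured TCP pose, the force, the opening and the grip force at its end, in the units of the state.
- read_state(): the state, without advancing time (a new reading comes with each control period).
- snapshot(name): name is "side" or "top"; returns (picture, depth): 400x640x3 uint8, red, green, blue; 400x640 float32, m along the optical axis (not along the pixel's ray), 0 where there is no reading.
- camera_info(name): a dict with "intrinsics" (3x3 intrinsics, pixels), "D" ([k1, k2, p1, p2, k3] as OpenCV has them; the pictures are not rectified), "rvec" (rotation vector, rad) and "tvec" (3), from world to camera coordinates, as OpenCV has them. Camera axes: x right, y down, z forward; pixel columns grow to the right and rows downward; lengths in m; the calibration is good to about 2 mm. A picture is of the moment at which its call begins. camera_info takes no time and is no camera call.
- sign_off(): hands the job in; it is judged then, once.
The state is a dict: "clock": time; "joint_pos": joint angles; "dq": joint speeds; "effort": joint torques, N m; "ee_pos": TCP position; "tcp_rot": TCP orientation; "ft_force": force on the tool from outside, world axes, zero at the start; "wrist_torque": the same for the moment, N m; "grip_width": finger opening in m; "gripper_force": force on a finger pad.
Only numpy, scipy, OpenCV 4.12 (cv2) and the standard library are available. Lean on these libraries where they do the work, as an engineer would, in place of code of your own. Each camera call takes 0.05 s, during which the arm holds its last target. There are 200 camera calls.

### The job

Wind the red crank of the screw jack clockwise by its black knob, more than one whole turn, until the red plate is all the way down just above the yellow ear and the hole in the plate lines up with the hole in the ear. The holes also line up one whole turn too early, with the plate still standing clearly high: carry on past that. Then take the red-headed lock pin from the wooden rack, put it down through both holes until its flange rests flat on the plate, and let go.

Things in the scene. Friction and masses are not known exactly. Their poses are not given: they have to be found in the camera images.
- crank (a joint): Turn of the red crank plate on its upright screw, rad. 0 = down and lined up; positive = unscrewed (anticlockwise from above). A turn (6.283) lifts plate and knob 10 mm. Starts at 6.9 to 9.4 (1.1 to 1.5 turns); stop at -0.5, past line-up: do not wind to it. Takes about 1.5 N at the knob, stays where left. Plate 10 mm thick; at 0 its top is 72 mm above the table, 2 mm gap to the ear.
- crank_knob (a point): Grip point on the axis of the upright black knob (24 mm across, 48 mm tall, spins freely on the plate, so it can be held without turning the gripper), 28 mm above the plate, 20 mm below the knob's top. It circles 60 mm from the screw's axis: at crank angle q it lies in the direction of lock_hole's +x turned by q about vertical, 100 mm above the table plus 10 mm per turn.
- lock_hole (a point): Centre of the mouth of the hole in the fixed yellow ear of the jack, 60 mm above the table. Hole upright, 26 mm wide, 50 mm deep; the red plate's hole is as wide, on the arm opposite the knob, also 60 mm from the screw's axis. z up; x points level from the hole to the screw's axis, 60 mm away. A steel nut and stud on that axis stand 20 mm above the plate.
- lock_pin: Red-headed pin, 150 g, z up. Origin: underside of its steel flange (46 mm wide, 6 thick). Head 24 mm wide, 6 to 42 mm above origin; shank below 10 mm wide, 40 long, tapered tip. Starts 45 mm above the table in a hole of a wooden rack, 3 holes 80 mm apart along the pin's y, unwanted yellow and black pins in the others; grip along its x. Seated: origin 12 mm above lock_hole.

How it is judged:
By the outcome, as a careful person would: the job done as asked, in the order asked, and still so for the second after the job is handed in, with the robot touching nothing.
It also fails if it takes over 72 s, if anything falls off the work surface, if the arm or the gripper's body presses on something with over 40 N, if the wrist force passes 120 N, or if a joint passes its speed limit or range.

## Working session

There is one attempt and no reset: what is moved stays moved. The work goes in short steps, Python scripts to look and compute and a shell command to move; the robot and the scene stay as the last step left them, time stands still between calls to the robot, and variables do not carry over. Pictures are saved under pics/ and viewed, at most 10 in all, crops included, and the job is handed in when it is done.

```bash
mkdir -p pics; ls; cat > h.py <<'E'
from rig import *
import numpy as np, cv2
def cam(n):
    c=camera_info(n);K=np.array(c["intrinsics"],float);D=np.array(c["D"],float)
    R=cv2.Rodrigues(np.array(c["rvec"],float))[0];t=np.array(c["tvec"],float).ravel();return K,D,R,t
def ray(n,u,v):
    K,D,R,t=cam(n);p=cv2.undistortPoints(np.array([[[u,v]]],float),K,D)[0,0]
    return -R.T@t, R.T@np.array([p[0],p[1],1.])
def onz(n,u,v,z):
    o,d=ray(n,u,v);return o+d*(z-o[2])/d[2]
def cloud(n,dep):
    K,D,R,t=cam(n);h,w=dep.shape;uu,vv=np.meshgrid(np.arange(w),np.arange(h))
    p=cv2.undistortPoints(np.stack([uu,vv],-1).reshape(-1,1,2).astype(float),K,D).reshape(h,w,2)
    P=np.dstack([p[...,0]*dep,p[...,1]*dep,dep]);return (P-t)@R
E
python3 - <<'E'
from h import *
for n in("top","side"):
    p,d=snapshot(n);cv2.imwrite(f"pics/{n}0.png",p[...,::-1]);np.savez(f"{n}0.npz",p=p,d=d)
    K,D,R,t=cam(n);print(n,-R.T@t,K[0,0])
s=read_state();print(s["clock"],s["ee_pos"],s["tcp_rot"],s["grip_width"])
print(cv2.Rodrigues(np.array(s["tcp_rot"]))[0].round(3))
E
```

```text
pics
top [ 0.45060185 -0.00875399  0.89196718] 368.2063699999482
side [0.22894058 0.64481973 0.53274469] 460.936552917668
0.1 [0.15430851 0.63100358 0.2305243 ] [-3.75729083e-01 -3.11894833e+00  2.25066321e-03] 0.08549866578003312
[[-0.971  0.237 -0.   ]
 [ 0.237  0.971 -0.001]
 [-0.    -0.001 -1.   ]]
```

View pics/top0.png

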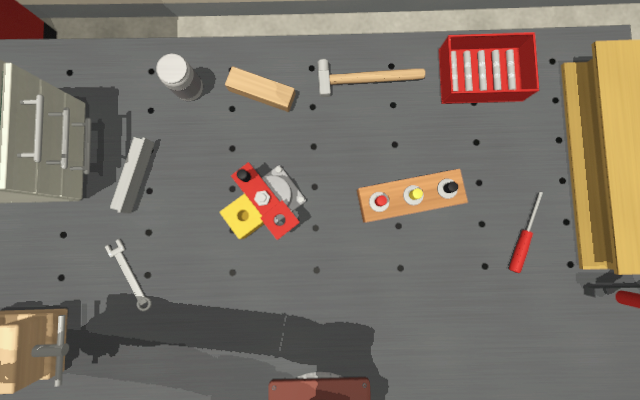

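View pics/side0.png

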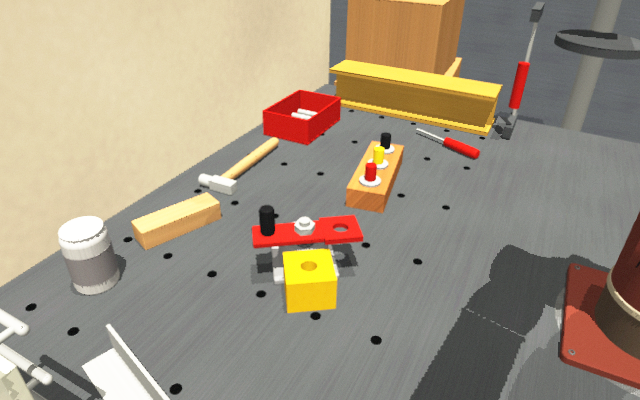

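Top view: knob at about (243,175), nut (262,198), ear hole (243,215), plate hole (280,220), red pin (380,201), yellow pin (414,195), black pin (449,188). The side view confirms the plate is up and crossing the ear.

```bash
python3 - <<'E'
from h import *
z=np.load("top0.npz");p,d=z["p"],z["d"];C=cloud("top",d)
hsv=cv2.cvtColor(p,cv2.COLOR_RGB2HSV)
def blob(m,box):
    M=np.zeros(m.shape,np.uint8);x0,y0,x1,y1=box;M[y0:y1,x0:x1]=m[y0:y1,x0:x1]*255
    n,l,s,c=cv2.connectedComponentsWithStats(M);i=1+np.argmax(s[1:,4]);return c[i],s[i],l==i
H,S,V=[hsv[...,i].astype(int) for i in range(3)]
red=((H<8)|(H>172))&(S>150)&(V>90);yel=(H>20)&(H<32)&(S>150);blk=(V<50);wh=(S<60)&(V>150)
for nm,m,b,zz in(("redhead",red,(360,180,400,220),.087),("yelhead",yel,(400,180,428,210),.087),("blkhead",blk,(435,175,465,200),.087),
  ("redflange",wh,(360,180,400,220),.051),("yelflange",wh,(400,180,430,210),.051),("blkfl",wh,(430,175,465,203),.051),("knob",blk,(230,165,252,185),.13),("nut",wh,(250,188,272,208),.105),
  ("plate",red,(225,155,305,245),.085),("ear",yel,(215,190,270,245),.06)):
    c,s,l=blob(m,b);Z=C[l];print(nm,c.round(1),s,onz("top",*c,zz).round(4),"depthmed",np.nanmedian(Z[Z[:,2]>0],0).round(4))
    if nm=="ear":
        cs,h=cv2.findContours(l.astype(np.uint8),cv2.RETR_CCOMP,cv2.CHAIN_APPROX_NONE)
        for k in cs: print("  cont",len(k),cv2.minAreaRect(k))
    if nm=="plate":
        cs,h=cv2.findContours(l.astype(np.uint8),cv2.RETR_CCOMP,cv2.CHAIN_APPROX_NONE)
        for k in cs:
            if len(k)>6:print("  cont",len(k),cv2.minAreaRect(k))
for r in(255,):
    s=cv2.resize(p[150:250,215:315,::-1],None,fx=5,fy=5,interpolation=cv2.INTER_CUBIC);cv2.imwrite("pics/jack.png",s)
E
```

```text
redhead [380.6 200.6] [375 196  12  10  92] [ 0.5132 -0.1451  0.087 ] depthmed [ 0.5135 -0.1457  0.0869]
yelhead [411.9 194.7] [409 190   9   9  34] [ 0.5242 -0.2143  0.087 ] depthmed [ 0.5253 -0.2163  0.0769]
blkhead [447.  188.3] [444 183  10  10  46] [ 0.5364 -0.2916  0.087 ] depthmed [ 0.5372 -0.2947  0.0742]
redflange [377.7 202.1] [369 192  20  20 205] [ 0.5126 -0.1444  0.051 ] depthmed [ 0.5108 -0.1422  0.0511]
yelflange [411.  195.6] [403 185  21  20 185] [ 0.5256 -0.2213  0.051 ] depthmed [ 0.5224 -0.2186  0.0515]
blkfl [445.1 189.2] [438 179  19  20 180] [ 0.5383 -0.2998  0.051 ] depthmed [ 0.5338 -0.2981  0.0512]
knob [246.5 177.1] [241 172  10  10  45] [0.5661 0.14   0.13  ] depthmed [0.5663 0.1406 0.1237]
nut [261.9 197.7] [255 191  15  14 167] [0.5246 0.112  0.105 ] depthmed [0.5247 0.1121 0.098 ]
plate [266.5 202.8] [ 231  163   68   76 1481] [0.5149 0.1051 0.085 ] depthmed [0.5079 0.1023 0.0852]
  cont 197 ((263.8233642578125, 199.63880920410156), (79.0811538696289, 28.58828353881836), 51.8427734375)
  cont 36 ((279.0, 219.5), (12.0, 13.0), 0.0)
  cont 49 ((261.6800231933594, 197.74002075195312), (18.0, 16.600000381469727), 53.13010025024414)
ear [242.1 216.8] [ 220  194   43   45 1097] [0.4867 0.1641 0.06  ] depthmed [0.4876 0.1662 0.0604]
  cont 103 ((242.22003173828125, 216.9600067138672), (35.400001525878906, 32.400001525878906), 53.13010025024414)
```

View pics/jack.png

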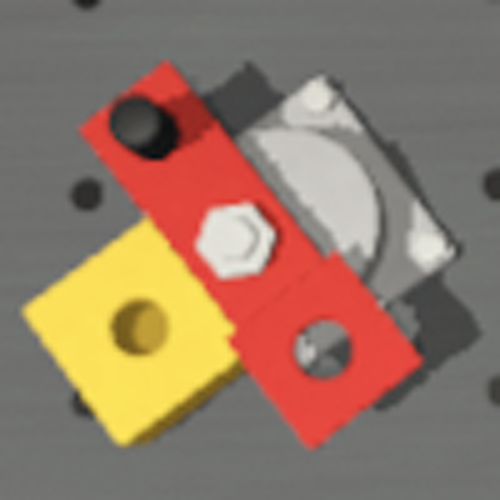

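```bash
python3 - <<'E'
from h import *
f=lambda x,y:((x+.5)/5-.5+215,(y+.5)/5-.5+150)
ear=onz("top",*f(140,327),.06);
for it in range(1):
    ph=onz("top",*f(323,349),.085);kt=onz("top",*f(137,118),.133);nut=onz("top",*f(234,237),.105)
ax=(ph+kt)[:2]/2
print("ear",ear,"ph",ph,"knob",kt,"nut",nut,"axis",ax,np.linalg.norm(ph[:2]-kt[:2]),np.linalg.norm(ear[:2]-ax),np.linalg.norm(ear[:2]-nut[:2]))
for a in(ax,nut[:2]):
    x=a-ear[:2];th=np.arctan2(x[1],x[0]);k=np.arctan2(*(kt[:2]-ph[:2])[::-1]);q=(k-th)%(2*np.pi)+2*np.pi
    print("xdir",np.degrees(th),"knobdir",np.degrees(k),"q",q,"turns",q/2/np.pi,"plate top",.072+.01*q/2/np.pi)
E
```

```text
ear [0.49067828 0.16292086 0.06      ] ph [0.47775753 0.07792057 0.085     ] knob [0.57413331 0.14860867 0.133     ] nut [0.52604274 0.1131882  0.105     ] axis [0.52594542 0.11326462] 0.11952028604844753 0.06090577086195402 0.061024439986450324
xdir -54.61665445469694 knobdir 36.25867837336454 q 7.869259073874949 turns 1.2524314800779486 plate top 0.08452431480077949
xdir -54.58370752184504 knobdir 36.25867837336454 q 7.86868404141825 turns 1.2523399608200267 plate top 0.08452339960820027
```

Everything is consistent: plate top at 84.5 mm gives q≈7.87, the radius is 60 mm, and the ear-to-axis distance is 61 mm. I'll move above the knob.

```bash
A='[{"dx":-3.48,"dy":-2.46,"dz":0.35},{"dx":-3.48,"dy":-2.46,"dz":0.35},{"dx":-3.48,"dy":-2.46,"dz":0.35},{"dx":-3.48,"dy":-2.46,"dz":0.35},{"dx":-3.48,"dy":-2.46,"dz":0.35}]' ; python3 -m crank '[{"dx":-3.48,"dy":-2.46,"dz":0.35},{"dx":-3.48,"dy":-2.46,"dz":0.35},{"dx":-3.48,"dy":-2.46,"dz":0.35},{"dx":-3.48,"dy":-2.46,"dz":0.35},{"dx":-3.48,"dy":-2.46,"dz":0.35}]' 30
python3 -m crank '[{"dx":-3.48,"dy":-2.46,"dz":0.35},{"dx":-3.48,"dy":-2.46,"dz":0.35},{"dx":-3.48,"dy":-2.46,"dz":0.35},{"dx":-3.48,"dy":-2.46,"dz":0.35},{"dx":-3.48,"dy":-2.46,"dz":0.35}]'
python3 -m crank '[{"dx":-3.48,"dy":-2.46,"dz":0.35},{"dx":-3.48,"dy":-2.46,"dz":0.35},{"dx":-3.48,"dy":-2.46,"dz":0.35},{"dx":-3.48,"dy":-2.46,"dz":0.35},{"dx":-3.48,"dy":-2.46,"dz":0.35}]'
```

```text
invalid input
invalid input
invalid input
```

Probably every key is required, so I'll fill them all in.

```bash
python3 -m crank '[{"wx":0,"wy":0,"wz":0,"dx":-3.48,"dy":-2.46,"dz":0.35,"grip":8.5},{"wx":0,"wy":0,"wz":0,"dx":-3.48,"dy":-2.46,"dz":0.35,"grip":8.5},{"wx":0,"wy":0,"wz":0,"dx":-3.48,"dy":-2.46,"dz":0.35,"grip":8.5},{"wx":0,"wy":0,"wz":0,"dx":-3.48,"dy":-2.46,"dz":0.35,"grip":8.5},{"wx":0,"wy":0,"wz":0,"dx":-3.48,"dy":-2.46,"dz":0.35,"grip":8.5}]' 30
```

```text
clock: 0.6
ee_pos: [0.295, 0.4689, 0.2133]
tcp_rot: [-0.376, -3.119, 0.001]
ft_force: [0.6, 0.2, -0.5]
grip_width: 0.0849
gripper_force: 0.0
```

```bash
python3 -m crank '[{"wx":0,"wy":0,"wz":0,"dx":-3.48,"dy":-2.46,"dz":0.35,"grip":8.5},{"wx":0,"wy":0,"wz":0,"dx":-3.48,"dy":-2.46,"dz":0.35,"grip":8.5},{"wx":0,"wy":0,"wz":0,"dx":-3.48,"dy":-2.46,"dz":0.35,"grip":8.5},{"wx":0,"wy":0,"wz":0,"dx":-3.48,"dy":-2.46,"dz":0.35,"grip":8.5},{"wx":0,"wy":0,"wz":0,"dx":-3.48,"dy":-2.46,"dz":0.35,"grip":8.5}]'
python3 -m crank '[{"wx":0,"wy":0,"wz":0,"dx":-3.48,"dy":-2.46,"dz":0.35,"grip":8.5},{"wx":0,"wy":0,"wz":0,"dx":-3.48,"dy":-2.46,"dz":0.35,"grip":8.5},{"wx":0,"wy":0,"wz":0,"dx":-3.48,"dy":-2.46,"dz":0.35,"grip":8.5},{"wx":0,"wy":0,"wz":0,"dx":-3.48,"dy":-2.46,"dz":0.35,"grip":8.5},{"wx":0,"wy":0,"wz":0,"dx":-3.48,"dy":-2.46,"dz":0.35,"grip":8.5}]'
python3 - <<'E'
from h import *
s=read_state();R=cv2.Rodrigues(np.array(s["tcp_rot"]))[0]
print(s["joint_pos"],R.T@(np.array([.5743,.1487,.0945])-s["ee_pos"])*100)
p,d=snapshot("side");cv2.imwrite("pics/s1.png",p[...,::-1])
E
```

```text
clock: 1.1
ee_pos: [0.4347, 0.3082, 0.196]
tcp_rot: [-0.376, -3.119, 0.0]
ft_force: [0.8, 0.9, -0.1]
grip_width: 0.0844
gripper_force: 0.0
clock: 1.6
ee_pos: [0.5745, 0.1475, 0.1785]
tcp_rot: [-0.375, -3.119, 0.0]
ft_force: [0.5, 1.1, -0.6]
grip_width: 0.0848
gripper_force: 0.0
[-0.70748513  0.26382811  0.45465445  1.69770993 -0.12278782  1.20861287
  1.10848218] [0.04509195 0.10900621 8.39999202]
```

View pics/s1.png

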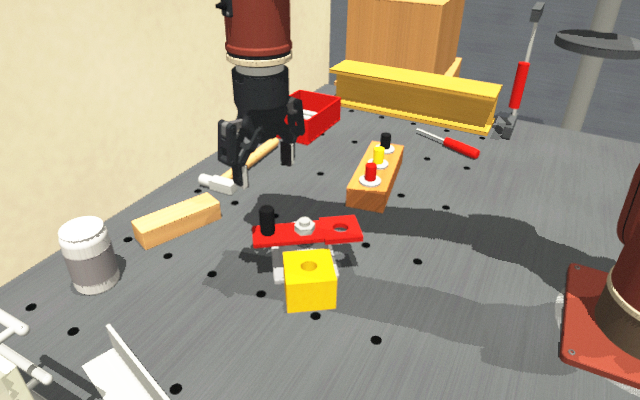

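The open fingers straddle the knob (knob at 267,215; fingertips at 240,180 and 287,162). Next: descend and grip.

```bash
python3 -m crank '[{"wx":0,"wy":0,"wz":0,"dx":0.04,"dy":0.1,"dz":1.4,"grip":8.5},{"wx":0,"wy":0,"wz":0,"dx":0,"dy":0,"dz":2,"grip":8.5},{"wx":0,"wy":0,"wz":0,"dx":0,"dy":0,"dz":2,"grip":8.5},{"wx":0,"wy":0,"wz":0,"dx":0,"dy":0,"dz":2,"grip":8.5},{"wx":0,"wy":0,"wz":0,"dx":0,"dy":0,"dz":1,"grip":8.5}]'
python3 -m crank '[{"wx":0,"wy":0,"wz":0,"dx":0,"dy":0,"dz":0,"grip":1},{"wx":0,"wy":0,"wz":0,"dx":0,"dy":0,"dz":0,"grip":1},{"wx":0,"wy":0,"wz":0,"dx":0,"dy":0,"dz":0,"grip":1},{"wx":0,"wy":0,"wz":0,"dx":0,"dy":0,"dz":0,"grip":1},{"wx":0,"wy":0,"wz":0,"dx":0,"dy":0,"dz":0,"grip":1}]' 30
python3 -m crank '[{"wx":0,"wy":0,"wz":0,"dx":0,"dy":0,"dz":0,"grip":1},{"wx":0,"wy":0,"wz":0,"dx":0,"dy":0,"dz":0,"grip":1},{"wx":0,"wy":0,"wz":0,"dx":0,"dy":0,"dz":0,"grip":1},{"wx":0,"wy":0,"wz":0,"dx":0,"dy":0,"dz":0,"grip":1},{"wx":0,"wy":0,"wz":0,"dx":0,"dy":0,"dz":0,"grip":1}]' 30
```

```text
clock: 2.15
ee_pos: [0.5717, 0.1509, 0.0923]
tcp_rot: [-0.373, -3.116, 0.002]
ft_force: [0.4, 0.7, -1.0]
grip_width: 0.0849
gripper_force: 0.0
clock: 2.65
ee_pos: [0.574, 0.15, 0.0958]
tcp_rot: [0.376, 3.118, 0.001]
ft_force: [-1.5, 0.6, 4.8]
grip_width: 0.0229
gripper_force: 29.6
clock: 3.15
ee_pos: [0.574, 0.15, 0.0958]
tcp_rot: [0.376, 3.118, 0.001]
ft_force: [-2.6, -1.3, 5.8]
grip_width: 0.0232
gripper_force: 29.6
```

```bash
cat > plan.py <<'E'
from h import *
import sys
ax=np.array([float(sys.argv[1]),float(sys.argv[2])])if len(sys.argv)>4 else np.array([.526,.1132])
a0,n=float(sys.argv[-2]),int(sys.argv[-1])
s=read_state();R=cv2.Rodrigues(np.array(s["tcp_rot"]))[0]
P=lambda a:np.array([np.cos(np.radians(a)),np.sin(np.radians(a))])*.06
for i in range(n):
    d=R.T@np.r_[P(a0-15*(i+1))-P(a0-15*i),-.01/24]*100;print(i,d.round(2))
E
python3 plan.py 37 25
```

```text
0 [-1.07 -1.14  0.04]
1 [-0.74 -1.38  0.04]
2 [-0.36 -1.52  0.04]
3 [ 0.05 -1.57  0.04]
4 [ 0.45 -1.5   0.04]
5 [ 0.82 -1.33  0.04]
6 [ 1.14 -1.07  0.04]
7 [ 1.38 -0.74  0.04]
8 [ 1.52 -0.36  0.04]
9 [1.57 0.05 0.04]
10 [1.5  0.45 0.04]
11 [1.33 0.82 0.04]
12 [1.07 1.14 0.04]
13 [0.74 1.38 0.04]
14 [0.36 1.52 0.04]
15 [-0.05  1.57  0.04]
16 [-0.45  1.5   0.04]
17 [-0.82  1.33  0.04]
18 [-1.14  1.07  0.04]
19 [-1.38  0.74  0.04]
20 [-1.52  0.36  0.04]
21 [-1.57 -0.05  0.04]
22 [-1.5  -0.45  0.04]
23 [-1.33 -0.82  0.04]
24 [-1.07 -1.14  0.04]
```

```bash
python3 -m crank '[{"wx":0,"wy":0,"wz":0,"dx":-1.07,"dy":-1.14,"dz":0.04,"grip":1},{"wx":0,"wy":0,"wz":0,"dx":-0.74,"dy":-1.38,"dz":0.04,"grip":1},{"wx":0,"wy":0,"wz":0,"dx":-0.36,"dy":-1.52,"dz":0.04,"grip":1},{"wx":0,"wy":0,"wz":0,"dx":0.05,"dy":-1.57,"dz":0.04,"grip":1},{"wx":0,"wy":0,"wz":0,"dx":0.45,"dy":-1.5,"dz":0.04,"grip":1}]' 40
python3 -c "
from h import *
e=read_state()['ee_pos'];v=np.array(e[:2])-[.526,.1132];print(np.hypot(*v),np.degrees(np.arctan2(v[1],v[0])))"
```

```text
clock: 3.65
ee_pos: [0.5737, 0.077, 0.0937]
tcp_rot: [0.375, 3.117, 0.002]
ft_force: [-2.5, 4.2, 8.0]
grip_width: 0.023
gripper_force: 39.2
0.059919861408669686 -37.17452801435074
```

Low forces and good tracking; continuing.

```bash
python3 -m crank '[{"wx":0,"wy":0,"wz":0,"dx":0.82,"dy":-1.33,"dz":0.04,"grip":1},{"wx":0,"wy":0,"wz":0,"dx":1.14,"dy":-1.07,"dz":0.04,"grip":1},{"wx":0,"wy":0,"wz":0,"dx":1.38,"dy":-0.74,"dz":0.04,"grip":1},{"wx":0,"wy":0,"wz":0,"dx":1.52,"dy":-0.36,"dz":0.04,"grip":1},{"wx":0,"wy":0,"wz":0,"dx":1.57,"dy":0.05,"dz":0.04,"grip":1}]' 40
python3 -m crank '[{"wx":0,"wy":0,"wz":0,"dx":1.5,"dy":0.45,"dz":0.04,"grip":1},{"wx":0,"wy":0,"wz":0,"dx":1.33,"dy":0.82,"dz":0.04,"grip":1},{"wx":0,"wy":0,"wz":0,"dx":1.07,"dy":1.14,"dz":0.04,"grip":1},{"wx":0,"wy":0,"wz":0,"dx":0.74,"dy":1.38,"dz":0.04,"grip":1},{"wx":0,"wy":0,"wz":0,"dx":0.36,"dy":1.52,"dz":0.04,"grip":1}]' 40
python3 -c "
from h import *
s=read_state();e=s['ee_pos'];v=np.array(e[:2])-[.526,.1132];print(np.hypot(*v),np.degrees(np.arctan2(v[1],v[0])),s['joint_pos'])
p,d=snapshot('side');cv2.imwrite('pics/s2.png',p[...,::-1])"
```

```text
clock: 4.15
ee_pos: [0.5028, 0.0583, 0.0916]
tcp_rot: [0.377, 3.116, 0.002]
ft_force: [3.6, 3.6, 2.0]
grip_width: 0.023
gripper_force: 39.5
clock: 4.65
ee_pos: [0.4666, 0.1224, 0.0895]
tcp_rot: [0.376, 3.117, 0.001]
ft_force: [6.3, -3.1, 1.8]
grip_width: 0.0229
gripper_force: 40.2
0.060082709879858816 171.19528392117127 [-0.74009127  0.12142117  0.41849896  2.04858814 -0.0592231   0.98118379
  1.03900752]
```

View pics/s2.png

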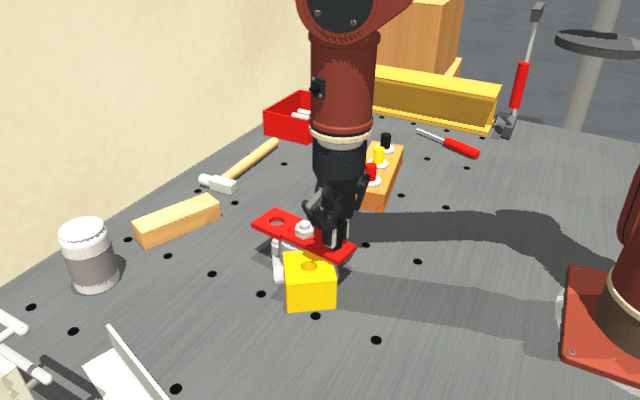

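The plate has turned by half and more, with the knob (330,235) still in the grip. I'll wind on.

```bash
python3 -m crank '[{"wx":0,"wy":0,"wz":0,"dx":-0.05,"dy":1.57,"dz":0.04,"grip":1},{"wx":0,"wy":0,"wz":0,"dx":-0.45,"dy":1.5,"dz":0.04,"grip":1},{"wx":0,"wy":0,"wz":0,"dx":-0.82,"dy":1.33,"dz":0.04,"grip":1},{"wx":0,"wy":0,"wz":0,"dx":-1.14,"dy":1.07,"dz":0.04,"grip":1},{"wx":0,"wy":0,"wz":0,"dx":-1.38,"dy":0.74,"dz":0.04,"grip":1}]' 40
python3 -m crank '[{"wx":0,"wy":0,"wz":0,"dx":-1.52,"dy":0.36,"dz":0.04,"grip":1},{"wx":0,"wy":0,"wz":0,"dx":-1.57,"dy":-0.05,"dz":0.04,"grip":1},{"wx":0,"wy":0,"wz":0,"dx":-1.5,"dy":-0.45,"dz":0.04,"grip":1},{"wx":0,"wy":0,"wz":0,"dx":-1.33,"dy":-0.82,"dz":0.04,"grip":1},{"wx":0,"wy":0,"wz":0,"dx":-1.07,"dy":-1.14,"dz":0.04,"grip":1}]' 40
python3 -m crank '[{"wx":0,"wy":0,"wz":0,"dx":-0.74,"dy":-1.38,"dz":0.04,"grip":1},{"wx":0,"wy":0,"wz":0,"dx":-0.36,"dy":-1.52,"dz":0.04,"grip":1},{"wx":0,"wy":0,"wz":0,"dx":0.05,"dy":-1.57,"dz":0.04,"grip":1},{"wx":0,"wy":0,"wz":0,"dx":0,"dy":0,"dz":0,"grip":1},{"wx":0,"wy":0,"wz":0,"dx":0,"dy":0,"dz":0,"grip":1}]' 40
python3 -c "
from h import *
s=read_state();e=s['ee_pos'];v=np.array(e[:2])-[.526,.1132];print(np.hypot(*v),np.degrees(np.arctan2(v[1],v[0])))
R=cv2.Rodrigues(np.array(s['tcp_rot']))[0]
for a in(-40,-50,-54.6,-57):
  t=np.radians(a);print(a,R.T@(np.array([.526+.06*np.cos(t),.1132+.06*np.sin(t),.0822])-e)*100)
"
```

```text
clock: 5.2
ee_pos: [0.5194, 0.1736, 0.0874]
tcp_rot: [0.375, 3.119, -0.0]
ft_force: [-0.4, -7.9, 11.7]
grip_width: 0.0232
gripper_force: 40.9
clock: 5.7
ee_pos: [0.5819, 0.1366, 0.0853]
tcp_rot: [-0.375, -3.119, -0.001]
ft_force: [-7.4, -0.3, 12.2]
grip_width: 0.0233
gripper_force: 40.8
clock: 6.2
ee_pos: [0.5812, 0.0897, 0.0841]
tcp_rot: [0.378, 3.119, 0.0]
ft_force: [-1.4, -0.9, 5.8]
grip_width: 0.0229
gripper_force: 40.7
0.059951086962719446 -23.043321079024572
-40 [ 0.53338672 -1.68618461  0.1921436 ]
-50 [ 1.07497536 -2.58090439  0.1919558 ]
-54.6 [ 1.37468276 -2.95786091  0.1918579 ]
-57 [ 1.54279964 -3.14465745  0.19180424]
```

```bash
python3 -m crank '[{"wx":0,"wy":0,"wz":0,"dx":0.22,"dy":-0.89,"dz":0.02,"grip":1},{"wx":0,"wy":0,"wz":0,"dx":0.31,"dy":-0.8,"dz":0.02,"grip":1},{"wx":0,"wy":0,"wz":0,"dx":0.54,"dy":-0.9,"dz":0.02,"grip":1},{"wx":0,"wy":0,"wz":0,"dx":0.30,"dy":-0.38,"dz":0.02,"grip":1},{"wx":0,"wy":0,"wz":0,"dx":0,"dy":0,"dz":0,"grip":1}]' 40
python3 - <<'E'
from h import *
s=read_state();e=s['ee_pos'];v=np.array(e[:2])-[.526,.1132];print(e,np.hypot(*v),np.degrees(np.arctan2(v[1],v[0])))
a,d=snapshot('side');b,d2=snapshot('top');np.savez("n.npz",a=a,b=b,d=d,d2=d2)
A=cv2.resize(a[190:330,220:420,::-1],(800,560),interpolation=cv2.INTER_CUBIC)[:,:400] 
B=cv2.resize(b[165:255,215:305,::-1],(400,400),interpolation=cv2.INTER_CUBIC)
cv2.imwrite("pics/c.png",np.hstack([A,cv2.copyMakeBorder(B,0,160,0,0,cv2.BORDER_CONSTANT)]))
E
```

```text
clock: 6.7
ee_pos: [0.5599, 0.0641, 0.0832]
tcp_rot: [-0.377, -3.118, -0.0]
ft_force: [-2.1, 0.1, 7.8]
grip_width: 0.0228
gripper_force: 40.8
[0.55986377 0.06412875 0.08321684] 0.05962166090601109 -55.39067900115392
```

View pics/c.png

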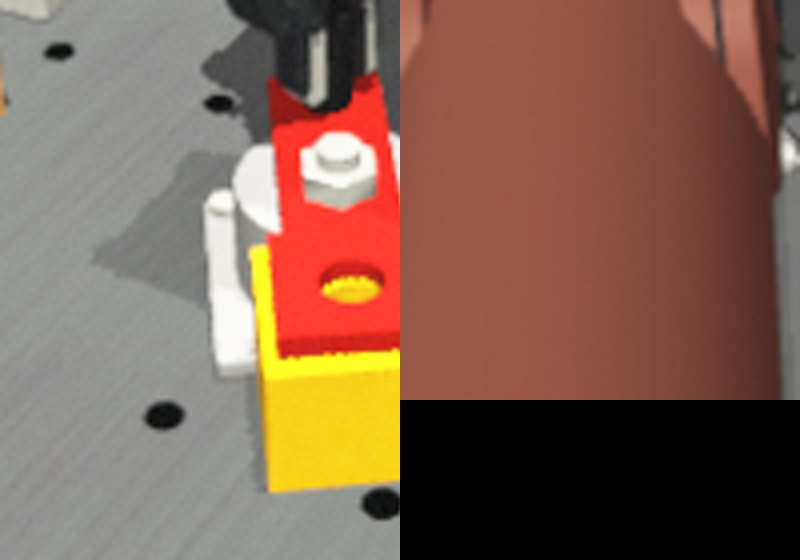

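The plate is down just above the yellow ear and the holes are about lined up (side view, crop hole at 352,280). I'll release, rise, turn for the pin, then check from the top camera.

```bash
python3 -m crank '[{"wx":0,"wy":0,"wz":0,"dx":0,"dy":0,"dz":0,"grip":6},{"wx":0,"wy":0,"wz":0,"dx":0,"dy":0,"dz":0,"grip":6},{"wx":0,"wy":0,"wz":0,"dx":0,"dy":0,"dz":0,"grip":6},{"wx":0,"wy":0,"wz":0,"dx":0,"dy":0,"dz":0,"grip":6},{"wx":0,"wy":0,"wz":0,"dx":0,"dy":0,"dz":-1,"grip":6}]'
python3 -m crank '[{"wx":0,"wy":0,"wz":0,"dx":0,"dy":0,"dz":-2,"grip":6},{"wx":0,"wy":0,"wz":0,"dx":0,"dy":0,"dz":-3,"grip":6},{"wx":0,"wy":0,"wz":1.4,"dx":0,"dy":0,"dz":-3,"grip":6},{"wx":0,"wy":0,"wz":1.4,"dx":0,"dy":0,"dz":0,"grip":6},{"wx":0,"wy":0,"wz":1.4,"dx":0,"dy":0,"dz":0,"grip":6}]'
python3 -m crank '[{"wx":0,"wy":0,"wz":1.4,"dx":0,"dy":0,"dz":0,"grip":6},{"wx":0,"wy":0,"wz":1.4,"dx":0,"dy":0,"dz":0,"grip":6},{"wx":0,"wy":0,"wz":1.4,"dx":0,"dy":0,"dz":0,"grip":6},{"wx":0,"wy":0,"wz":1.4,"dx":0,"dy":0,"dz":0,"grip":6},{"wx":0,"wy":0,"wz":1.4,"dx":0,"dy":0,"dz":0,"grip":6}]'
python3 - <<'E'
from h import *
s=read_state();R=cv2.Rodrigues(np.array(s["tcp_rot"]))[0]
print(R.round(3),s["joint_pos"],R.T@(np.array([.5130,-.1450,.17])-s["ee_pos"])*100)
E
```

```text
clock: 7.3
ee_pos: [0.5595, 0.0647, 0.0919]
tcp_rot: [-0.375, -3.117, 0.002]
ft_force: [-0.4, -0.1, 0.6]
grip_width: 0.0598
gripper_force: 0.0
clock: 7.8
ee_pos: [0.5613, 0.0649, 0.1748]
tcp_rot: [1.056, 2.957, 0.003]
ft_force: [-0.6, 0.5, -0.2]
grip_width: 0.0602
gripper_force: 0.0
clock: 8.3
ee_pos: [0.5606, 0.0649, 0.1735]
tcp_rot: [2.046, 2.384, 0.001]
ft_force: [-0.5, 1.0, 0.3]
grip_width: 0.0602
gripper_force: 0.0
[[-0.151  0.988  0.   ]
 [ 0.988  0.151  0.   ]
 [ 0.     0.    -1.   ]] [-0.72304797  0.21764066  0.60987155  1.77944575 -0.13400217  1.18559032
  0.0782602 ] [-20.02263775  -7.88417296   0.34925423]
```

```bash
python3 -m crank '[{"wx":0,"wy":0,"wz":0,"dx":-4,"dy":-1.58,"dz":0,"grip":6},{"wx":0,"wy":0,"wz":0,"dx":-4,"dy":-1.58,"dz":0,"grip":6},{"wx":0,"wy":0,"wz":0,"dx":-4,"dy":-1.58,"dz":0,"grip":6},{"wx":0,"wy":0,"wz":0,"dx":-4,"dy":-1.58,"dz":0,"grip":6},{"wx":0,"wy":0,"wz":0,"dx":-4,"dy":-1.58,"dz":0,"grip":6}]'
python3 - <<'E'
from h import *
s=read_state();R=cv2.Rodrigues(np.array(s["tcp_rot"]))[0]
print(R.T@(np.array([.5135,-.1455,.058])-s["ee_pos"])*100)
a,d=snapshot('side');b,d2=snapshot('top');np.savez("n.npz",a=a,b=b,d=d,d2=d2)
A=cv2.resize(a[100:240,300:440,::-1],(400,400),interpolation=cv2.INTER_CUBIC)
B=cv2.resize(b[160:240,215:295,::-1],(400,400),interpolation=cv2.INTER_CUBIC)
cv2.imwrite("pics/e.png",np.hstack([A,B]))
# red head in side view, triangulate w/ top
hsv=cv2.cvtColor(np.load("side0.npz")["p"],cv2.COLOR_RGB2HSV)[155:195,355:390].astype(int)
m=(((hsv[...,0]<8)|(hsv[...,0]>172))&(hsv[...,1]>150)&(hsv[...,2]>90));ys,xs=np.nonzero(m);print(xs.min()+355,xs.max()+355,ys.min()+155,ys.max()+155)
c=(xs.mean()+355,ys.mean()+155);print(c,onz("side",*c,.069))
E
```

```text
clock: 8.8
ee_pos: [0.5135, -0.1467, 0.1737]
tcp_rot: [2.039, 2.39, 0.001]
ft_force: [0.7, -0.0, -0.2]
grip_width: 0.0605
gripper_force: 0.0
[1.14205176e-01 5.48307383e-03 1.15708186e+01]
365 376 162 180
(np.float64(370.375), np.float64(171.43478260869566)) [ 0.5162026  -0.15076898  0.069     ]
```

View pics/e.png

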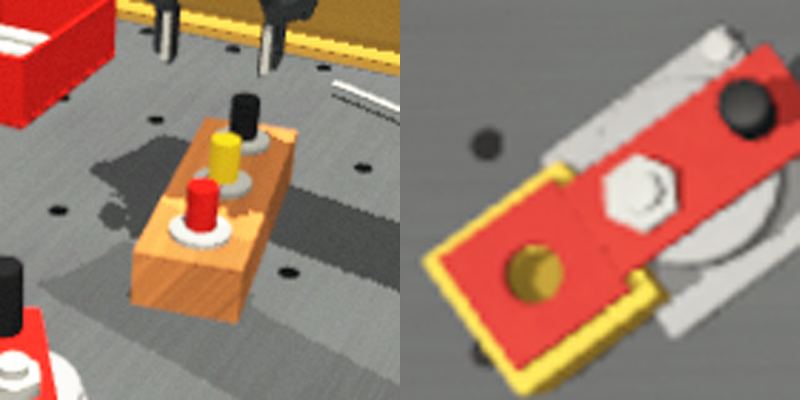

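The top view shows the plate squared up over the ear, with its hole at about (241,214) and ear hole yellow showing through. In the side view the pin stands free in the rack. Checking alignment numerically, then grasping the pin.

```bash
python3 - <<'E'
from h import *
f=lambda x,y:((x+.5)/5-.5+215,(y+.5)/5-.5+160)
h=onz("top",*f(134,273),.072);k=onz("top",*f(345,103),.120);n=onz("top",*f(238,190),.092);print(h,k,n,np.linalg.norm((h-k)[:2]),np.degrees(np.arctan2(*(k-h)[:2][::-1])))
d2=np.load("n.npz")["d2"];C=cloud("top",d2)[205:212,244:252];print("plate z",np.median(C[...,2]),C.shape)
E
python3 -m crank '[{"wx":0,"wy":0,"wz":0,"dx":0,"dy":0.05,"dz":2.5,"grip":6},{"wx":0,"wy":0,"wz":0,"dx":0,"dy":0,"dz":3,"grip":6},{"wx":0,"wy":0,"wz":0,"dx":0,"dy":0,"dz":3,"grip":6},{"wx":0,"wy":0,"wz":0,"dx":0,"dy":0,"dz":2,"grip":6},{"wx":0,"wy":0,"wz":0,"dx":0,"dy":0,"dz":1.1,"grip":6}]'
python3 -m crank '[{"wx":0,"wy":0,"wz":0,"dx":0,"dy":0,"dz":0,"grip":1},{"wx":0,"wy":0,"wz":0,"dx":0,"dy":0,"dz":0,"grip":1},{"wx":0,"wy":0,"wz":0,"dx":0,"dy":0,"dz":0,"grip":1},{"wx":0,"wy":0,"wz":0,"dx":0,"dy":0,"dz":0,"grip":1},{"wx":0,"wy":0,"wz":0,"dx":0,"dy":0,"dz":0,"grip":1}]' 40
```

```text
[0.49194848 0.16309747 0.072     ] [0.55906035 0.06360584 0.12      ] [0.52593022 0.11347499 0.092     ] 0.12001077606141546 -55.99844751013712
plate z 0.07203019753992046 (7, 8, 3)
clock: 9.4
ee_pos: [0.5139, -0.1444, 0.0556]
tcp_rot: [-2.038, -2.389, 0.002]
ft_force: [-0.5, 0.4, 1.3]
grip_width: 0.0599
gripper_force: 0.0
clock: 9.9
ee_pos: [0.5155, -0.1451, 0.0582]
tcp_rot: [2.038, 2.389, 0.002]
ft_force: [-1.2, 0.3, 6.2]
grip_width: 0.0233
gripper_force: 39.4
```

Plate top is at 72 mm, q≈0, and the holes agree within 1.3 mm. Pin gripped; lift and carry.

```bash
python3 -m crank '[{"wx":0,"wy":0,"wz":0,"dx":0,"dy":0,"dz":-1,"grip":1},{"wx":0,"wy":0,"wz":0,"dx":0,"dy":0,"dz":-2,"grip":1},{"wx":0,"wy":0,"wz":0,"dx":0,"dy":0,"dz":-2.5,"grip":1},{"wx":0,"wy":0,"wz":0,"dx":0,"dy":0,"dz":-2.5,"grip":1},{"wx":0,"wy":0,"wz":0,"dx":0,"dy":0,"dz":-2,"grip":1}]' 40
python3 - <<'E'
from h import *
s=read_state();R=cv2.Rodrigues(np.array(s["tcp_rot"]))[0]
print(R.T@(np.array([.4912,.163,.158])-s["ee_pos"])*100)
E
```

```text
clock: 10.4
ee_pos: [0.5147, -0.1452, 0.159]
tcp_rot: [2.039, 2.389, 0.001]
ft_force: [0.0, 0.1, -2.3]
grip_width: 0.0228
gripper_force: 39.3
[30.81096369  2.51936721  0.09980291]
```

```bash
python3 -m crank '[{"wx":0,"wy":0,"wz":0,"dx":3,"dy":0.25,"dz":0,"grip":1},{"wx":0,"wy":0,"wz":0,"dx":3.1,"dy":0.25,"dz":0,"grip":1},{"wx":0,"wy":0,"wz":0,"dx":3.1,"dy":0.25,"dz":0,"grip":1},{"wx":0,"wy":0,"wz":0,"dx":3.1,"dy":0.25,"dz":0,"grip":1},{"wx":0,"wy":0,"wz":0,"dx":3.1,"dy":0.25,"dz":0,"grip":1}]' 40
python3 -m crank '[{"wx":0,"wy":0,"wz":0,"dx":3.1,"dy":0.25,"dz":0,"grip":1},{"wx":0,"wy":0,"wz":0,"dx":3.1,"dy":0.25,"dz":0,"grip":1},{"wx":0,"wy":0,"wz":0,"dx":3.1,"dy":0.25,"dz":0,"grip":1},{"wx":0,"wy":0,"wz":0,"dx":3.1,"dy":0.25,"dz":0,"grip":1},{"wx":0,"wy":0,"wz":0,"dx":3.1,"dy":0.25,"dz":0,"grip":1}]' 40
python3 -m crank '[{"wx":0,"wy":0,"wz":0,"dx":0,"dy":0,"dz":1,"grip":1},{"wx":0,"wy":0,"wz":0,"dx":0,"dy":0,"dz":1,"grip":1},{"wx":0,"wy":0,"wz":0,"dx":0,"dy":0,"dz":0.5,"grip":1},{"wx":0,"wy":0,"wz":0,"dx":0,"dy":0,"dz":0,"grip":1},{"wx":0,"wy":0,"wz":0,"dx":0,"dy":0,"dz":0,"grip":1}]' 40
python3 - <<'E'
from h import *
s=read_state();R=cv2.Rodrigues(np.array(s["tcp_rot"]))[0]
print(R.T@(np.array([.4912,.163,.086])-s["ee_pos"])*100)
a,d=snapshot('side');np.savez("n2.npz",a=a,d=d)
cv2.imwrite("pics/g.png",cv2.resize(a[180:320,240:380,::-1],(560,560),interpolation=cv2.INTER_CUBIC))
E
```

```text
clock: 10.9
ee_pos: [0.5024, 0.0101, 0.1577]
tcp_rot: [2.039, 2.389, 0.001]
ft_force: [0.3, 0.5, -2.0]
grip_width: 0.0229
gripper_force: 39.4
clock: 11.4
ee_pos: [0.4904, 0.1652, 0.1577]
tcp_rot: [2.039, 2.389, 0.001]
ft_force: [0.3, 0.1, -1.8]
grip_width: 0.0232
gripper_force: 39.4
clock: 11.9
ee_pos: [0.4907, 0.1631, 0.132]
tcp_rot: [2.041, 2.388, -0.0]
ft_force: [-0.9, 0.2, -1.1]
grip_width: 0.0233
gripper_force: 39.4
[-0.01934955  0.04535061  4.59665616]
```

View pics/g.png

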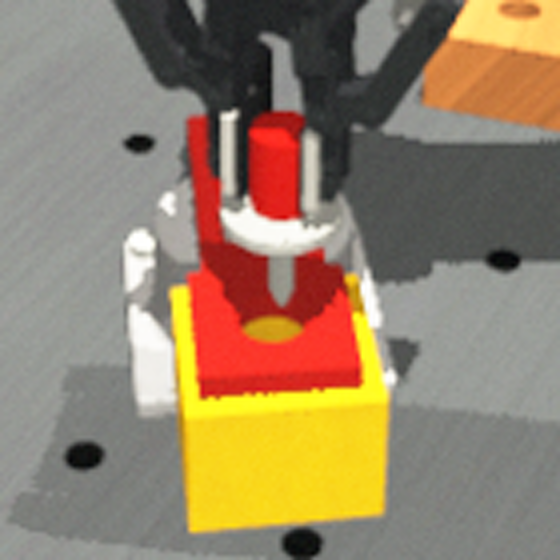

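```bash
python3 - <<'E'
from h import *
f=lambda x,y:((x+.5)/4-.5+240,(y+.5)/4-.5+180)
print("tip",onz("side",*f(282,304),.079)); print("tip2",onz("side",*f(282,304),.081))
print("hole L,R",onz("side",*f(242,329),.072),onz("side",*f(304,329),.072),"bottom",onz("side",*f(273,342),.072))
for x,y in((.4912,.163),(.4915,.1505)):
  K,D,R,t=cam("side");uv=cv2.projectPoints(np.array([[x,y,.072]]),cv2.Rodrigues(R)[0],t,K,D)[0].ravel();print((uv[0]-240)*4,(uv[1]-180)*4)
E
```

```text
tip [0.49029603 0.159648   0.079     ]
tip2 [0.48914404 0.16178653 0.081     ]
hole L,R [0.50065121 0.17260454 0.072     ] [0.47978917 0.16129034 0.072     ] bottom [0.48658739 0.17358671 0.072     ]
274.21003803601843 320.8346796636024
288.911889777934 302.3151178833991
```

The tip (282,303 in crop) hangs above the hole (273,321 in crop), about 2–3 mm off, well within the 8 mm clearance. I'll nudge it and lower.

```bash
python3 -m crank '[{"wx":0,"wy":0,"wz":0,"dx":0.2,"dy":0,"dz":0,"grip":1},{"wx":0,"wy":0,"wz":0,"dx":0,"dy":0,"dz":0.7,"grip":1},{"wx":0,"wy":0,"wz":0,"dx":0,"dy":0,"dz":0.8,"grip":1},{"wx":0,"wy":0,"wz":0,"dx":0,"dy":0,"dz":0.8,"grip":1},{"wx":0,"wy":0,"wz":0,"dx":0,"dy":0,"dz":0,"grip":1}]' 40
```

```text
clock: 12.45
ee_pos: [0.4893, 0.1656, 0.1072]
tcp_rot: [-2.039, -2.389, 0.004]
ft_force: [-0.0, 0.7, -0.7]
grip_width: 0.0229
gripper_force: 39.4
```

No contact. Lowering on.

```bash
python3 -m crank '[{"wx":0,"wy":0,"wz":0,"dx":0,"dy":0,"dz":0.6,"grip":1},{"wx":0,"wy":0,"wz":0,"dx":0,"dy":0,"dz":0.6,"grip":1},{"wx":0,"wy":0,"wz":0,"dx":0,"dy":0,"dz":0.5,"grip":1},{"wx":0,"wy":0,"wz":0,"dx":0,"dy":0,"dz":0.3,"grip":1},{"wx":0,"wy":0,"wz":0,"dx":0,"dy":0,"dz":0,"grip":1}]' 40
python3 -m crank '[{"wx":0,"wy":0,"wz":0,"dx":0,"dy":0,"dz":0.1,"grip":1},{"wx":0,"wy":0,"wz":0,"dx":0,"dy":0,"dz":0.05,"grip":1},{"wx":0,"wy":0,"wz":0,"dx":0,"dy":0,"dz":0,"grip":1},{"wx":0,"wy":0,"wz":0,"dx":0,"dy":0,"dz":0,"grip":1},{"wx":0,"wy":0,"wz":0,"dx":0,"dy":0,"dz":0,"grip":1}]' 40
```

```text
clock: 12.95
ee_pos: [0.4899, 0.1659, 0.0883]
tcp_rot: [-2.039, -2.39, 0.001]
ft_force: [0.1, -0.1, -1.5]
grip_width: 0.023
gripper_force: 39.4
clock: 13.45
ee_pos: [0.4903, 0.1661, 0.0874]
tcp_rot: [2.039, 2.39, 0.0]
ft_force: [0.1, 0.0, -1.7]
grip_width: 0.0229
gripper_force: 39.4
```

```bash
python3 -m crank '[{"wx":0,"wy":0,"wz":0,"dx":0,"dy":0,"dz":0.1,"grip":1},{"wx":0,"wy":0,"wz":0,"dx":0,"dy":0,"dz":0.1,"grip":1},{"wx":0,"wy":0,"wz":0,"dx":0,"dy":0,"dz":0.05,"grip":1},{"wx":0,"wy":0,"wz":0,"dx":0,"dy":0,"dz":0,"grip":1},{"wx":0,"wy":0,"wz":0,"dx":0,"dy":0,"dz":0,"grip":1}]' 40
```

```text
clock: 13.95
ee_pos: [0.4905, 0.1662, 0.0851]
tcp_rot: [2.039, 2.39, 0.001]
ft_force: [-1.2, 0.3, 3.9]
grip_width: 0.0229
gripper_force: 39.9
```

Flange is on the plate at the expected height. Release, rise, look.

```bash
python3 -m crank '[{"wx":0,"wy":0,"wz":0,"dx":0,"dy":0,"dz":0,"grip":3},{"wx":0,"wy":0,"wz":0,"dx":0,"dy":0,"dz":0,"grip":5},{"wx":0,"wy":0,"wz":0,"dx":0,"dy":0,"dz":0,"grip":6},{"wx":0,"wy":0,"wz":0,"dx":0,"dy":0,"dz":0,"grip":6},{"wx":0,"wy":0,"wz":0,"dx":0,"dy":0,"dz":0,"grip":6}]'
python3 -m crank '[{"wx":0,"wy":0,"wz":0,"dx":0,"dy":0,"dz":-1,"grip":6},{"wx":0,"wy":0,"wz":0,"dx":0,"dy":0,"dz":-3,"grip":6},{"wx":0,"wy":0,"wz":0,"dx":0,"dy":0,"dz":-4,"grip":6},{"wx":0,"wy":0,"wz":0,"dx":0,"dy":0,"dz":-4,"grip":6},{"wx":0,"wy":0,"wz":0,"dx":-4,"dy":0,"dz":0,"grip":6}]'
python3 -m crank '[{"wx":0,"wy":0,"wz":0,"dx":-4,"dy":0,"dz":0,"grip":6},{"wx":0,"wy":0,"wz":0,"dx":-4,"dy":0,"dz":0,"grip":6},{"wx":0,"wy":0,"wz":0,"dx":-4,"dy":0,"dz":0,"grip":6},{"wx":0,"wy":0,"wz":0,"dx":-4,"dy":0,"dz":0,"grip":6},{"wx":0,"wy":0,"wz":0,"dx":0,"dy":0,"dz":0,"grip":6}]'
python3 - <<'E'
from h import *
a,d=snapshot('side');b,d2=snapshot('top')
A=cv2.resize(a[180:320,240:380,::-1],(400,400),interpolation=cv2.INTER_CUBIC)
B=cv2.resize(b[160:240,215:295,::-1],(400,400),interpolation=cv2.INTER_CUBIC)
cv2.imwrite("pics/z.png",np.hstack([A,B]))
P=cloud("top",d2);v=P[190:240,220:265].reshape(-1,3);r=np.hypot(v[:,0]-.4907,v[:,1]-.163);m=(r<.03)&(v[:,2]>.05);print(np.percentile(v[m][:,2],[5,20,50,80,95]).round(4))
m2=m&(v[:,2]>.074)&(v[:,2]<.084);F=np.c_[v[m2][:,:2]-[.4907,.163],np.ones(m2.sum())];print(m2.sum(),np.linalg.lstsq(F,v[m2][:,2],rcond=None)[0])
m3=m&(v[:,2]>.105);print("head",v[m3].mean(0) if m3.any() else None)
E
```

```text
clock: 14.45
ee_pos: [0.4902, 0.166, 0.0847]
tcp_rot: [2.039, 2.39, -0.0]
ft_force: [-0.1, 0.5, 0.5]
grip_width: 0.0598
gripper_force: 0.0
clock: 14.95
ee_pos: [0.4985, 0.1319, 0.2107]
tcp_rot: [2.029, 2.396, 0.014]
ft_force: [1.3, 0.3, -0.3]
grip_width: 0.0601
gripper_force: 0.0
clock: 15.45
ee_pos: [0.5219, -0.0378, 0.206]
tcp_rot: [2.047, 2.38, -0.0]
ft_force: [-0.5, 0.3, 1.0]
grip_width: 0.0601
gripper_force: 0.0
[0.0709 0.0726 0.0777 0.0942 0.1151]
258 [ 0.00587203 -0.01667104  0.0780582 ]
head [0.48981747 0.16165607 0.1139589 ]
```

View pics/z.png

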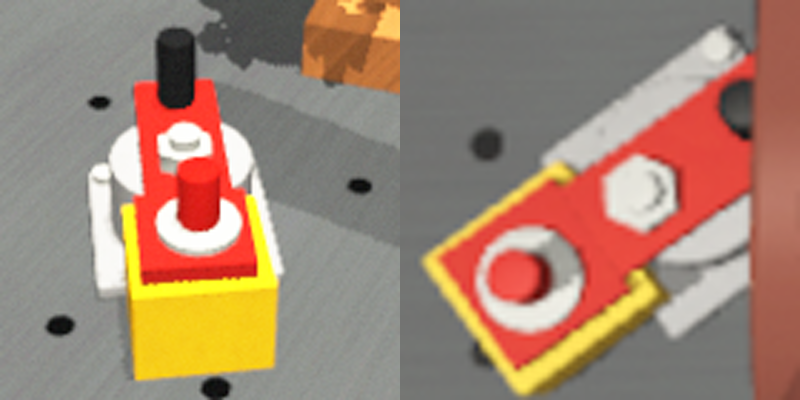

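The pin is upright with its flange flat on the plate (flange top 78 mm, head top 114 mm as expected), the plate is down and lined up, and the robot is clear.

```bash
python3 -c "
from rig import *
print(sign_off())"
```

```text
the job is handed in; nothing more can be done
None
```

Job done and handed in: the crank is wound down about 1.25 turns with the holes lined up, the red-headed lock pin is seated flat on the plate and released, and the arm is clear, about 15.6 s on the robot's clock.

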